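Line up bench consumables by height on the parking strip

ROBOT

A 7-joint arm with a two-finger parallel gripper is mounted at the origin on a cart in front of the work surface, level with it; the furniture and walls round the work are solid. World frame = base frame: x ahead of the robot, y to its left, z up, the work surface at z = 0. Lengths are in mm, angles in rad, forces in N, time in s.
With the tool pointing down it reaches from about 400 to 875 mm from the base axis. Payload 4.4 kg.
Tool frame: the origin (TCP) lies on the centre line of the jaws, within the pads' length; the fingertips stand 25 mm ahead of it and the grasp point (between the pads) lies 6 mm ahead of it (ctrl.finger_overhang is the distance from the TCP to the fingertips, in mm); z points along the fingers, y is the line along which they close (so a half turn about z gives the same grasp; the last joint's range is limited). The gripper opens to 85 mm and grips with 20 to 120 N. Pads are 22 mm wide; open, the fingers measure 114 mm over their backs; the gripper's body (76 mm by 85 mm) begins 54 mm behind the grasp point. The pads swing forward as they close: fully open they stand 13 mm farther back than shut.
Start: joints at [-1.221, 0.628, 0.038, 1.517, -0.027, 0.996, -0.02], TCP at [262.528, 594.64, 256.313] pointing down, gripper open.
Joint ranges: [-3.06, 3.06], [-0.37, 2.12], [-1.25, 1.32], [0.18, 2.47], [-1.1, 4.24], [0.23, 1.98], [-2.94, 2.94]. Speed limits (rad/s): [2.57, 2.57, 3.14, 3.14, 3.14, 3.14, 3.14].

INTERFACE

Orientations are given as [roll, pitch, yaw] about the fixed x, y, z axes, in that order (R = Rz(yaw) Ry(pitch) Rx(roll)).
In Python, from cell import ctrl gives the robot as it stands. The module is installed in compiled form; this text tells all that it offers.
- The arm moves only by the tool play_rows, never from a script. Its argument "targets" is a list of rows, each a list of 5 numbers: the closure, from 0 (fully open) to 1 (shut), then the shift along the tool's x, y, z in cm, then the turn about the tool's z in degrees. In form: [[gripper, dx, dy, dz, spin], ...]. A call has 1 to 10 rows; each row is the pose to reach, as a shift and turn from the pose commanded when the call began, along the tool's axes at that moment; what a row does not reach only later rows make up. A row lasts 1/10 s, in which the tool goes at most 50 mm and 8.59 degrees, less where a joint would pass 70% of its speed; a pose out of reach is approached as far as the arm can. A call with a gripper value outside its range is refused whole. The fingers move at their own pace and stop on an object; the grip force is fixed at half the most. Time passes only in rows, so rows that repeat a pose let the fingers close. It gives the time, the measured TCP pose, the force, the opening and the grip force at its end, in the units of the state.
- ctrl.read_state(): the state, without advancing time (a new reading comes with each control period).
- ctrl.get_image(name): name is "side" or "top"; returns (picture, depth): 400x640x3 uint8, red, green, blue; 400x640 float32, mm along the optical axis (not along the pixel's ray), 0 where there is no reading.
- ctrl.calibration(name): a dict with "vfov" (degrees; the focal length in pixels is half the picture's height over the tangent of half this angle, whatever the lens; pixels are square), "cx", "cy" (the principal point, pixels), "extrinsics" (4x4, takes a point from camera to world coordinates). Camera axes: x right, y down, z forward; pixel columns grow to the right and rows downward; lengths in mm; the calibration is good to about 2 mm. A picture is of the moment at which its call begins. calibration takes no time and is no camera call.
- ctrl.finish_job(): hands the job in; it is judged then, once.
Trained networks look in the newest picture that a camera, given by its name, has taken for a name from the list of things; names that differ only in an ending like _2 or _b are one class to them, and where a whole thing is asked for, a point or a joint stands for the part that bears it (a point fixed in the world has none). Each returns a list of dicts, best first, with "confidence" (0 to 1); they miss things now and then, are a little off and sometimes report something else, mostly with a low value. They report only what shows in the picture. A call takes as long as a camera call. They do not tell look-alikes from the thing itself.
- ctrl.search_frame(camera, name): "bbox" ([left, top, right, bottom] in pixels, round what is visible of it).
- ctrl.trace(camera, name): "pixels" (400x640 bool, what is visible of it) and "bbox" ([left, top, right, bottom] in pixels, round what is visible of it).
The state is a dict: "clock": time; "qpos": joint angles; "qd": joint speeds; "tau": joint torques, N m; "eef_pos": TCP position; "tool_rot": TCP orientation; "force": force on the tool from outside, world axes, zero at the start; "torque": the same for the moment, N m; "width": finger opening in mm; "gripper_force": force on a finger pad.
Only numpy, scipy, OpenCV 4.12 (cv2) and the standard library are available. Lean on these libraries where they do the work, as an engineer would, in place of code of your own. Each camera call takes 0.05 s, during which the arm holds its last target. There are 200 camera calls.

TASK

Put the four containers from the front of the bench (dispenser bottle, screw-lid jar, green-lidded pot and flat tin) onto the black strip, one upright in the middle of each round pad, in order of height: the tallest on the red pad at one end, then down step by step along the strip to the shortest on the white pad at the other end. Tip none of them over, and leave the black pen and the yellow wick spool where they lie.

Things in the scene. Friction and masses are not known exactly. Their poses are not given: they have to be found in the camera images.
- bottle: the tallest: white dispenser bottle with a red nozzle, upright at the front of the bench (a like bottle at the far right back corner is fixed and not part of the job); 124 mm tall: body 48 mm in diameter up to 92 mm, neck 27 mm in diameter from 92 to 106 mm, thin nozzle above; about 0.12 kg. Origin at the centre of its underside, z up along its axis.
- jar: second tallest: white round jar of screws with a black screw lid, 48 mm in diameter, 51 mm tall, about 0.08 kg, upright. Origin at the centre of its underside, z up along its axis.
- pot: third: small round pot with a green lid, 30 mm tall; body 37 mm in diameter, lid 40 mm in diameter from 20 mm up; about 0.04 kg, upright. Origin at the centre of its underside, z up along its axis.
- tin: the shortest: flat round white tin with a red patch on its lid, 19 mm tall; body 44 mm in diameter, lid 47 mm in diameter from 12 mm up; about 0.05 kg, upright. Origin at the centre of its underside, z up along its axis.
- red_pad: round flat red pad, 64 mm across and 3 mm thick, fixed on the strip; origin at the centre of its underside, its top 3 mm higher (15 mm above the bench). Marks the tall end: the left or the right end of the strip, a fixed low flat black bar on the bench, lying left to right (along y) within 0.2 rad. The four pads sit in a straight row on its centre line, 85 mm apart.
- white_pad: round flat white pad, 64 mm across and 3 mm thick, fixed on the strip; origin at the centre of its underside, its top 3 mm higher (15 mm above the bench). It marks the short end and lies at the other end of the strip from the red pad. The strip is 357 mm long over its aluminium end caps, 82 mm wide, 12 mm high (caps 14 mm).
- left_grey_pad: round flat grey pad, 64 mm across and 3 mm thick, fixed on the strip; origin at the centre of its underside, its top 3 mm higher (15 mm above the bench). Of the two middle pads, the one on the robot's left (+y).
- right_grey_pad: round flat grey pad, 64 mm across and 3 mm thick, fixed on the strip; origin at the centre of its underside, its top 3 mm higher (15 mm above the bench). Of the two middle pads, the one on the robot's right (-y).
- pen: bystander: loose black marker pen lying on the bench, 123 mm long (along its y axis, roughly left to right), 15 mm thick, nearer the robot than the containers. Origin at the centre of its underside.
- wick: bystander: loose flat yellow spool of desoldering wick lying on the bench, 44 x 66 x 11 mm, nearer the robot than the containers. Origin at the centre of its underside.
Not all that is in view belongs to the job. Several things have the shape of the pot; the one meant has the colours described above.

How it is judged (in metres and radians):
At the end, for the whole second after the job is handed in: The bottle stands on the red pad, the jar on the grey pad next to it, the pot on the other grey pad and the tin on the white pad; each is centred on its pad within 12 mm, stands on the pad's top (within 4 mm in height), is upright within 0.1 rad, and is at rest (below 0.02 m/s and 0.2 rad/s) (horizontal distance between bottle and red_pad below 0.012 m and z of bottle in the frame of red_pad between 0 and 0.007 m and horizontal distance between tin and white_pad below 0.012 m and z of tin in the frame of white_pad between 0 and 0.007 m and ((horizontal distance between left_grey_pad and red_pad below 0.12 m and horizontal distance between jar and left_grey_pad below 0.012 m and z of jar in the frame of left_grey_pad between 0 and 0.007 m and horizontal distance between pot and right_grey_pad below 0.012 m and z of pot in the frame of right_grey_pad between 0 and 0.007 m) or (horizontal distance between right_grey_pad and red_pad below 0.12 m and horizontal distance between jar and right_grey_pad below 0.012 m and z of jar in the frame of right_grey_pad between 0 and 0.007 m and horizontal distance between pot and left_grey_pad below 0.012 m and z of pot in the frame of left_grey_pad between 0 and 0.007 m)) and angle between each of bottle, jar, pot, tin's own z axis and vertical below 0.1 rad and linear speed of each of bottle, jar, pot, tin below 0.02 m/s and angular speed of each of bottle, jar, pot, tin below 0.2 rad/s); the robot touches nothing.
It fails at once if a container tips over (leans more than 0.7 rad) (angle between any of bottle, jar, pot, tin's own z axis and vertical above 0.7 rad).
It fails at once if the pen is shifted more than 15 mm (distance of pen from where it was at the start of the episode above 0.015 m).
It fails at once if the wick spool is shifted more than 15 mm (distance of wick from where it was at the start of the episode above 0.015 m).
It also fails if it takes over 112 s, if anything falls off the work surface, if the arm or the gripper's body presses on something with over 40 N, if the wrist force passes 120 N, or if a joint passes its speed limit or range.

## Working session

There is one attempt and no reset: what is moved stays moved. The work goes in short steps, Python scripts to look and compute and a tool call to move; the robot and the scene stay as the last step left them, time stands still between calls to the robot, and variables do not carry over. Pictures are saved under pics/ and viewed, at most 14 in all, crops included, and the job is handed in when it is done.

Besides the shell and the picture viewer there is one more tool, called after "Request:" as name(argument=value, ...), one argument or row to a line, values as JSON. play_rows: Moves the arm, as the interface text tells. Its arguments: {"type":"object","properties":{"targets":{"type":"array"}},"required":["targets"]}

```bash
mkdir -p pics; cat > h.py <<'E'
import numpy as np, cv2
from cell import ctrl
def cal(n):
    c=ctrl.calibration(n); f=200/np.tan(np.radians(c['vfov'])/2); return f,c['cx'],c['cy'],np.array(c['extrinsics'])
def cloud(n,d):
    f,cx,cy,T=cal(n); v,u=np.mgrid[:400,:640]
    P=np.stack([(u-cx)/f*d,(v-cy)/f*d,d],-1); return P@T[:3,:3].T+T[:3,3]
E
python3 - <<'E'
from h import *
s=ctrl.read_state(); print(s['clock'],s['eef_pos'],s['tool_rot'],s['width'],s['force'])
for n in('top','side'):
    p,d=ctrl.get_image(n); cv2.imwrite(f'pics/{n}0.png',p[...,::-1]); np.savez(f'{n}0.npz',p=p,d=d)
    print(n,cal(n),'zero',(d==0).mean())
    W=cloud(n,d)
    for k in('bottle','jar','pot','tin','red_pad','white_pad','left_grey_pad','pen','wick'):
        for r in ctrl.trace(n,k):
            m=r['pixels']&(d>0); q=W[m]
            print(k,round(r['confidence'],2),np.round(r['bbox']).astype(int),m.sum(),np.median(q,0).round() if len(q) else '', np.percentile(q[:,2],97).round() if len(q) else '')
E
```

```text
0.0 [262.27770307 594.09276313 255.40339851] [-3.13970158e+00  8.32643209e-06  2.72577165e+00] 85.31773264418712 [-0.27009779 -0.00076074  0.02130959]
top (np.float64(399.4649692360874), 322.7264051445497, 200.25009204988237, array([[-2.58081884e-02, -9.80558737e-01,  1.94521208e-01,
         3.42952979e+02],
       [-9.99665813e-01,  2.50261490e-02, -6.47720960e-03,
        -8.16336020e+01],
       [ 1.48316773e-03, -1.94623367e-01, -9.80876927e-01,
         1.06277196e+03],
       [ 0.00000000e+00,  0.00000000e+00,  0.00000000e+00,
         1.00000000e+00]])) zero 0.0040234375
bottle 0.78 [261 235 284 256] 355 [432.  39.  83.] 109.0
bottle 0.29 [307 228 322 244] 178 [454. -61.  30.] 33.0
jar 0.65 [403 223 426 241] 345 [ 457. -319.   50.] 54.0
jar 0.23 [256 268 305 272] 234 [369.  27.  13.] 17.0
pot 0.73 [336 136 350 151] 182 [ 708. -145.   29.] 33.0
pot 0.72 [318 259 334 271] 155 [377. -90.  30.] 33.0
pot 0.59 [231 265 241 277] 178 [373. 140.  30.] 33.0
pot 0.54 [306 227 322 245] 186 [454. -61.  30.] 33.0
tin 0.82 [360 227 373 248] 249 [ 449. -201.   19.] 22.0
red_pad 0.56 [378 170
[... 928 characters left out ...]
52.0
pot 0.73 [248 316 269 340] 380 [372. 141.  29.] 31.0
pot 0.66 [349 258 365 278] 295 [377. -85.  29.] 31.0
pot 0.61 [383 247 400 267] 344 [ 368. -169.   10.] 12.0
pot 0.53 [293 136 306 159] 227 [ 706. -141.   28.] 31.0
tin 0.54 [371 206 392 229] 349 [ 448. -197.   18.] 21.0
red_pad 0.56 [359 144 386 166] 421 [ 604. -277.   14.] 17.0
white_pad 0.65 [267 195 298 219] 529 [587. -23.  14.] 16.0
left_grey_pad 0.75 [299 174 326 200] 483 [ 594. -108.   14.] 17.0
left_grey_pad 0.34 [271 258 299 291] 667 [425.  50.  81.] 110.0
left_grey_pad 0.29 [313 235 334 255] 354 [454. -58.  28.] 31.0
pen 0.81 [286 284 336 320] 418 [370.  31.  12.] 15.0
wick 0.65 [381 246 402 266] 331 [ 368. -169.   10.] 13.0
```

```bash
python3 - <<'E'
import cv2
a=cv2.imread('pics/top0.png');b=cv2.imread('pics/side0.png')
cv2.imwrite('pics/crop_top.png',cv2.resize(a[120:290,215:445],(784,580),interpolation=cv2.INTER_CUBIC))
E
```

```text
(no output)
```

View pics/top0.png

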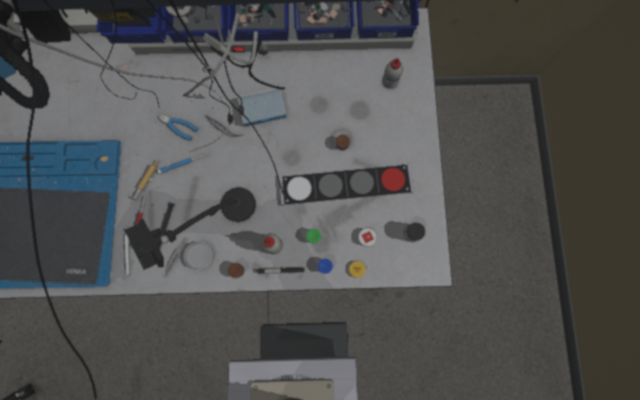

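View pics/crop_top.png

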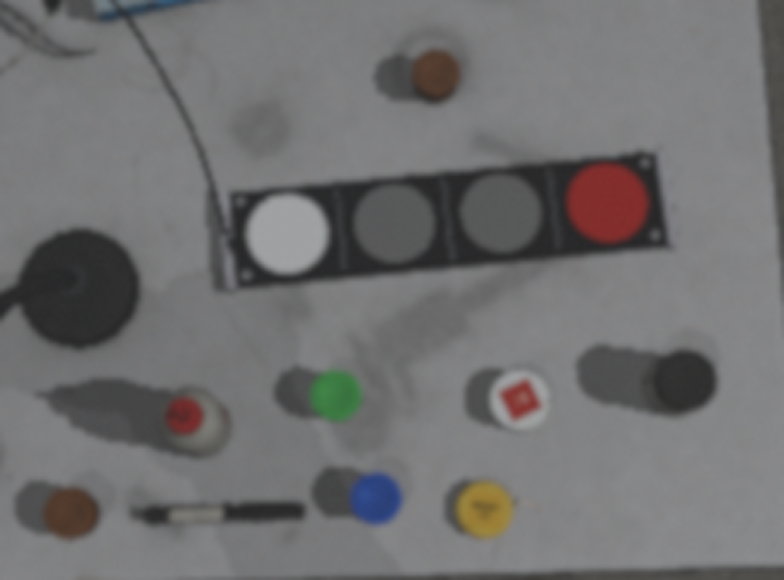

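Pot-shaped things in the top view: brown (342,142), blue (325,266), brown (235,270), green (313,236). Only the green one at (313,236) matches the green lid; the crop confirms it. The red pad (392,180) is at the right end, white (299,188) at the left. A cable passes the strip's left end by (280,190), and a lamp base/head is at (238,204).

```bash
python3 - <<'E'
from h import *
G={'bottle':(430,45,95,108),'jar':(457,-319,44,60),'pot':(454,-61,24,38),'tin':(449,-201,14,26)}
H={}
for n in('top','side'):
    z=np.load(n+'0.npz');d=z['d'];W=cloud(n,d);ok=d>0
    for k,(x,y,a,b) in G.items():
        m=ok&(np.hypot(W[...,0]-x,W[...,1]-y)<45)&(W[...,2]>a)&(W[...,2]<b)
        q=W[m]; c,r=cv2.minEnclosingCircle(q[:,:2].astype(np.float32))
        print(n,k,m.sum(),'mean',q.mean(0).round(1),'circ',np.round(c,1),round(r,1))
    hsv=cv2.cvtColor(z['p'],cv2.COLOR_RGB2HSV).astype(int)
    p=z['p'].astype(int)
    # pads
    for k,(x,y) in {'red':(603,-278),'white':(586,-25),'lg':(592,-110),'rg':(598,-193)}.items():
        near=ok&(np.hypot(W[...,0]-x,W[...,1]-y)<42)
        m=near&(hsv[...,2]>65)&(W[...,2]>8) if k!='red' else near&(p[...,0]>80)&(p[...,1]<70)
        m=cv2.morphologyEx(m.astype(np.uint8),cv2.MORPH_OPEN,np.ones((3,3)))>0
        q=W[m]; c,r=cv2.minEnclosingCircle(q[:,:2].astype(np.float32)); print(n,k,m.sum(),q.mean(0).round(1),'circ',np.round(c,1),round(r,1))
    # height map 40mm
    m=ok&(W[...,0]>340)&(W[...,0]<760)&(W[...,1]>-400)&(W[...,1]<260)&(W[...,2]>-20)
    q=W[m]; 
    M=np.zeros((11,17),int)
    ix=((q[:,0]-340)//40).astype(int);iy=((260-q[:,1])//40).astype(int); np.maximum.at(M,(ix.clip(0,10),iy.clip(0,16)),q[:,2].astype(int)); print(M[::-1])
E
```

```text
top bottle 88 mean [434.6  44.5 103.5] circ [434.8  45.1] 13.3
top jar 268 mean [ 457.4 -322.6   50.1] circ [ 457.8 -323.1] 23.5
top pot 183 mean [454.7 -60.7  29.7] circ [455.3 -60.9] 19.7
top tin 251 mean [ 448.6 -201.    19. ] circ [ 448.9 -201.2] 23.4
top red 445 [ 604.9 -279.2   14.5] circ [ 605.9 -279.4] 33.7
top white 512 [586.9 -24.9  14.5] circ [588.1 -24.2] 35.8
top lg 431 [ 592.1 -110.    14.7] circ [ 593.  -110.6] 32.6
top rg 425 [ 598.1 -194.7   14.6] circ [ 598.9 -194.5] 32.4
[[483 331 259 185   5   3   6   5   3   4   5   4   4   3   4   3   5]
 [  6 420 338 182 530 554   5   5   6  33  34   6   5   5   6   5   4]
 [528 460 426 633 634 551 556 391   5  30  32   3   4   4   3   4   3]
 [693   5   6 488 560 540 548  14  16  19  19  19  15  18  16   4   3]
 [659   5  22  20   4 260 246  20  20  19  19  21  19  19  17   5   5]
 [  6  19  89  68  21  17 240  19  18  19  17  18  16  18  17   5   3]
 [  4 144 130  65  19   7 225   5   5   5   5   5   5   6   5   4   4]
 [179 167   4   7   5   4   5  33  33   5   5  23  18  32  55  54   4]
 [264  18   6   4  87 123   5  33  32
[... 762 characters left out ...]
337 181   2   2   2   2   3  31  31   3   2   2   2   2   3]
 [506 452 426 452 511 487 405 390   2  30  31   2   2   2   2   4   1]
 [  2   3   4 491 518 293  12  13  13  16  16  16  16  17  15   3   2]
 [  2   3  22  19   3 258 246  17  18  17  16  17  16  17  16   1   2]
 [  2  19  94  67  18  16 237  16  16  16  16  17  17  16  14   2   0]
 [  3 145 132  41  16   2 223   3   3   3   2   2   2   2   2   2   2]
 [182 166   4   3   3   2   3  31  32   2   3  21   3  48  53  50   2]
 [261  17   4   3  86 123   3  33  30   2  21  21  19  48  52  50   4]
 [265  17  31  31  70  83   3   2  31  30  12  12   3   2   3   4   2]
 [ 17   3  32  34  16  16  17  15  33  31  13  12   2   3   2   2   3]]
```

View pics/side0.png

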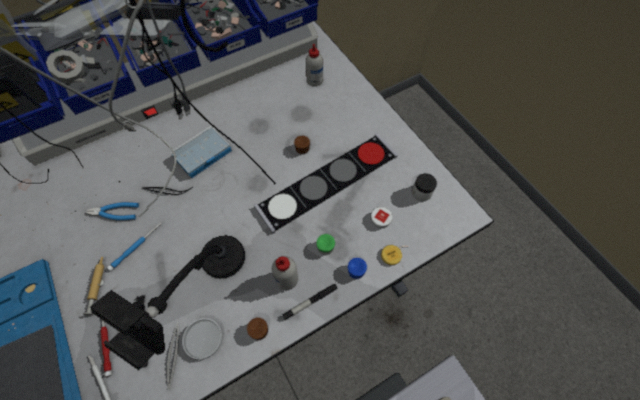

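```bash
python3 - <<'E'
from h import *
for n in('top','side'):
    d=np.load(n+'0.npz')['d'];W=cloud(n,d);q=W[(d>0)&(W[...,2]>150)&(W[...,1]>-200)&(W[...,1]<100)&(W[...,0]<800)&(W[...,0]>350)]
    q=q[np.argsort(q[:,2])];print(n,len(q));print(q[::max(1,len(q)//22)].round().astype(int).tolist())
    a=cloud(n,d);m=(d>0)&(a[...,0]>470)&(a[...,0]<640)&(a[...,1]>30)&(a[...,1]<200)&(a[...,2]>40)&(a[...,2]<200);r=a[m];print('lamp',r.min(0).round(),r.max(0).round())
T=cal('top')[3]
E
```

```text
top 2704
[[527, 1, 217], [650, 47, 280], [664, 69, 345], [692, 10, 388], [662, 80, 420], [679, 66, 461], [649, 92, 501], [775, -189, 503], [775, 43, 504], [775, 7, 506], [775, 63, 507], [775, 85, 509], [774, 96, 513], [691, 76, 517], [698, 6, 521], [654, 61, 528], [679, 66, 535], [674, 59, 538], [691, 72, 540], [666, 10, 547], [712, 34, 552], [669, 90, 576], [680, 93, 626]]
lamp [485. 129.  40.] [557. 200. 153.]
side 1824
[[531, 2, 215], [588, 19, 239], [636, 40, 266], [682, 74, 297], [680, 77, 315], [683, 67, 334], [665, 74, 348], [664, 77, 361], [650, 81, 380], [679, 67, 387], [693, 19, 396], [651, 84, 409], [687, 25, 420], [677, 69, 431], [663, 83, 441], [665, 85, 452], [663, 83, 462], [665, 82, 471], [686, 66, 481], [664, 84, 489], [649, 89, 500], [655, 89, 510], [647, 75, 516]]
lamp [489. 131.  40.] [555. 200. 150.]
```

```bash
python3 - <<'E'
from h import *
M=np.zeros((10,15),int)
for n in('top','side'):
    d=np.load(n+'0.npz')['d'];W=cloud(n,d);q=W[(d>0)&(W[...,0]>200)&(W[...,0]<700)&(W[...,1]>-50)&(W[...,1]<700)&(W[...,2]>-50)]
    np.maximum.at(M,(((q[:,0]-200)//50).astype(int),((700-q[:,1])//50).astype(int)),q[:,2].astype(int))
print('cols y 700 down to -50; rows x from 650 down to 200');print(M[::-1])
E
```

```text
cols y 700 down to -50; rows x from 650 down to 200
[[ 21  21  22 348 387 437 541 543  15 564 408 633 634 556 395]
 [ 19  19  21  19  19 437 490 544 672 693   6 488 525 544  18]
 [ 13  12  11  11  14  21  21 564 618   5  23  64  20 248  19]
 [ 12  13  12  12  11  14  12 549   6 144 145  90  21 228 220]
 [ 14  12  12  12  13  15   3 511 271 190 152   7  84 100  32]
 [ 12  12  12  12  12  13 470 480 277 232   6   6 116 123  33]
 [ 16  13  12  12   9  14 448 181 275 233  33  34  17  17  18]
 [  9   8   8  12   8   5 418   5   5   5   4   6   5   4   6]
 [  0   0   0   0   0   0 392 383   0   0   0   0   0   0   0]
 [  0   0   0 254   0   0   0 361   0   0   0   0   0   0   0]]
```

```bash
python3 - <<'E'
from h import *
for n in('top','side'):
    d=np.load(n+'0.npz')['d'];W=cloud(n,d);q=W[(d>0)&(W[...,0]>100)&(W[...,0]<620)&(W[...,1]>205)&(W[...,1]<750)&(W[...,2]>165)]
    q=q[np.argsort(q[:,0])];print(n,len(q));print(q[::max(1,len(q)//40)].round().astype(int).tolist())
E
```

```text
top 2716
[[137, 346, 258], [190, 333, 309], [227, 338, 342], [255, 346, 361], [288, 352, 383], [320, 357, 401], [352, 360, 415], [378, 306, 168], [385, 359, 439], [391, 356, 441], [398, 261, 228], [403, 358, 449], [407, 262, 267], [411, 282, 275], [415, 271, 270], [419, 284, 272], [423, 275, 269], [427, 284, 272], [431, 259, 183], [433, 286, 269], [436, 256, 193], [439, 242, 183], [441, 304, 273], [444, 294, 267], [447, 247, 188], [449, 345, 476], [452, 301, 269], [455, 277, 257], [458, 283, 234], [462, 343, 483], [467, 224, 167], [475, 341, 492], [493, 339, 504], [515, 328, 523], [537, 319, 539], [556, 306, 555], [571, 294, 571], [585, 280, 593], [597, 266, 611], [606, 260, 624], [615, 249, 648]]
side 3249
[[376, 311, 170], [383, 268, 171], [386, 265, 189], [389, 260, 211], [391, 257, 221], [394, 250, 229], [396, 276, 195], [399, 280, 260], [401, 320, 178], [403, 294, 169], [405, 294, 170], [407, 289, 180], [408, 262, 230], [410, 259, 261], [412, 256, 260], [413, 259, 262], [414, 283, 273], [416, 274, 268], [417, 262, 264], [419, 277, 269], [421, 330, 177], [423, 260, 230], [425, 331, 165], [427, 331, 166], [429, 267, 264], [432, 344, 172], [434, 259, 183], [436, 260, 191], [438, 282, 267], [439, 306, 267], [442, 243, 180], [444, 254, 190], [446, 282, 263], [448, 309, 269], [451, 274, 187], [453, 289, 266], [455, 263, 187], [457, 284, 262], [461, 273, 196], [465, 236, 176], [476, 232, 166]]
```

```bash
python3 - <<'E'
import cv2
a=cv2.imread('pics/top0.png')
cv2.imwrite('pics/crop_left.png',cv2.resize(a[100:400,0:300],(600,600)))
E
```

```text
(no output)
```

View pics/crop_left.png

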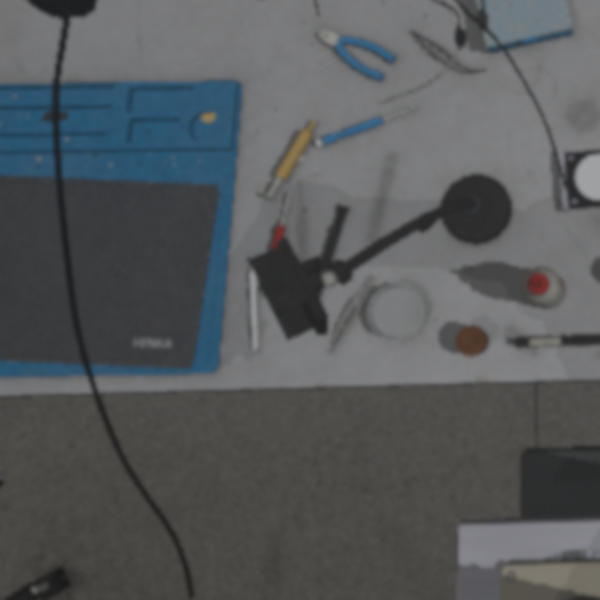

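Request:
play_rows(
  targets=[
    [0.2,0,0,-4.5,0],
    [0.2,0,0,-9,0],
    [0.2,0,0,-13.5,0],
    [0.2,0,0,-18,0],
    [0.2,0,0,-21.5,0],
    [0.2,-0.5,-5,-21.5,0],
    [0.2,-0.9,-9.7,-21.5,0],
    [0.2,-1.4,-14.5,-21.5,0],
    [0.2,-1.8,-19.3,-21.5,0],
    [0.2,-1.8,-19.3,-21.5,0],
  ],
)

```text
clock: 2.0
eef_pos: [199.4, 404.7, 471.7]
tool_rot: [-3.138, 0.0, 2.724]
force: [-0.2, 0.7, 1.5]
width: 67.9
gripper_force: 0.0
```

```bash
cat >> h.py <<'E'
def to(x,y,z,yaw=90,off=0):
    "shift in tool axes (cm) and spin (deg) to world TCP x,y,z and yaw"
    s=ctrl.read_state(); a=s['tool_rot'][2]; p=np.array(s['eef_pos']); d=np.array([x,y,z])-p
    tx=np.array([np.cos(a),np.sin(a)]); ty=np.array([np.sin(a),-np.cos(a)])
    sp=-(yaw-np.degrees(a)); sp=(sp+180)%360-180
    print('t',round(s['clock'],2),'now',p.round(1),round(np.degrees(a),1),'w',round(s['width'],1),'gf',round(s['gripper_force'],1),'F',np.round(s['force'],1),'-> cm',np.round([tx@d[:2]/10,ty@d[:2]/10,-d[2]/10],2),'spin',round(sp,1))
E
python3 -c "
from h import *
to(300,300,470,90+45);to(420,60,470);print(ctrl.read_state()['qpos'])"
```

```text
t 2.0 now [199.4 404.7 471.7] 156.1 w 67.9 gf 0.0 F [-0.2  0.7  1.5] -> cm [-13.44  -5.49   0.17] spin 21.1
t 2.0 now [199.4 404.7 471.7] 156.1 w 67.9 gf 0.0 F [-0.2  0.7  1.5] -> cm [-34.14 -22.57   0.17] spin 66.1
[-1.2190671   0.14432208  0.05212456  1.67261125 -0.00765379  1.32818544
 -0.01218243]
```

Request:
play_rows(
  targets=[
    [0.2,-4.5,-1.8,0,7],
    [0.2,-9,-3.6,0,14],
    [0.2,-13.4,-5.5,0,21],
    [0.2,-17,-8.5,0,29],
    [0.2,-20.5,-11.5,0,37],
    [0.2,-24,-14.3,0,45],
    [0.2,-27.5,-17.1,0,53],
    [0.2,-31,-20,0,61],
    [0.2,-34.1,-22.6,0,66.1],
    [0.2,-34.1,-22.6,0,66.1],
  ],
)

```text
clock: 3.0
eef_pos: [423.9, 60.9, 471.9]
tool_rot: [3.139, 0.003, 1.561]
force: [-0.9, 0.3, -0.7]
width: 68.2
gripper_force: 0.0
```

```bash
python3 -c "
from h import *
to(449.5,-208,120);to(449.5,-208,26)"
```

```text
t 3.0 now [423.9  60.9 471.9] 89.4 w 68.2 gf 0.0 F [-0.9  0.3 -0.7] -> cm [-26.86   2.84  35.19] spin -0.6
t 3.0 now [423.9  60.9 471.9] 89.4 w 68.2 gf 0.0 F [-0.9  0.3 -0.7] -> cm [-26.86   2.84  44.59] spin -0.6
```

Request:
play_rows(
  targets=[
    [0.2,-4.5,0.5,0,-0.6],
    [0.2,-9,1,0,-0.6],
    [0.2,-13,1.5,3,-0.6],
    [0.2,-17,2,7,-0.6],
    [0.2,-21,2.5,11,-0.6],
    [0.2,-25,2.8,15,-0.6],
    [0.2,-26.9,2.8,20,-0.6],
    [0.2,-26.9,2.8,25,-0.6],
    [0.2,-26.9,2.8,30,-0.6],
    [0.2,-26.9,2.8,33,-0.6],
  ],
)

```text
clock: 4.0
eef_pos: [451.0, -202.7, 140.0]
tool_rot: [3.141, 0.001, 1.583]
force: [0.8, 0.8, -0.8]
width: 68.4
gripper_force: 0.0
```

```bash
python3 -c "
from h import *
to(449.5,-208,26);print(ctrl.read_state()['qpos'])"
```

```text
t 4.0 now [ 451.  -202.7  140. ] 90.7 w 68.4 gf 0.0 F [ 0.8  0.8 -0.8] -> cm [-0.53 -0.15 11.4 ] spin 0.7
[ 0.06077828  0.63704288  0.4565122   2.06308834 -0.52255258  0.55284954
  0.90476052]
```

Request:
play_rows(
  targets=[
    [0.2,0,0,4,0],
    [0.2,0,0,6,0],
    [0.2,0,0,6,0],
    [0.2,0,0,6,0],
  ],
)

```text
clock: 4.4
eef_pos: [450.7, -202.6, 82.1]
tool_rot: [3.141, -0.0, 1.583]
force: [-0.5, 0.3, -0.0]
width: 68.2
gripper_force: 0.0
```

```bash
python3 -c "
from h import *
to(449.5,-208,26);p,d=ctrl.get_image('top');cv2.imwrite('pics/t1.png',cv2.resize(p[160:290,260:430,::-1],(680,520)))"
```

```text
t 4.4 now [ 450.7 -202.6   82.1] 90.7 w 68.2 gf 0.0 F [-0.5  0.3 -0. ] -> cm [-0.54 -0.13  5.61] spin 0.7
```

View pics/t1.png

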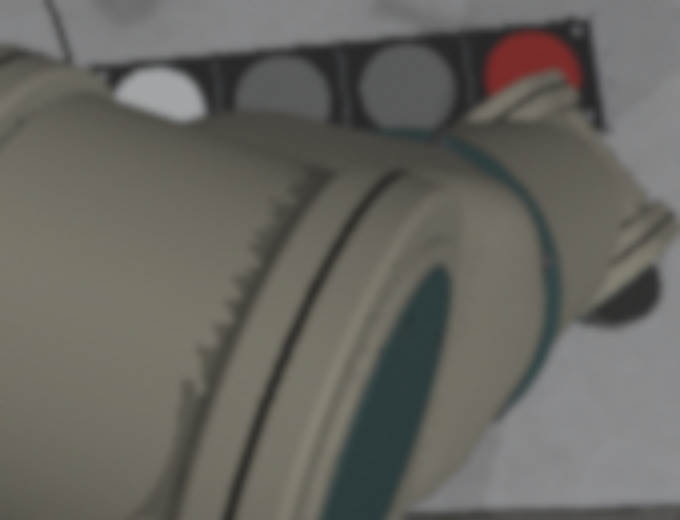

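The top view is blocked by the arm's elbow; I'll rely on measured poses.

Request:
play_rows(
  targets=[
    [0.2,-0.5,-0.1,2,0.7],
    [0.2,-0.5,-0.1,4,0.7],
    [0.2,-0.5,-0.1,5.6,0.7],
    [0.2,-0.5,-0.1,5.6,0.7],
    [1,-0.5,-0.1,5.6,0.7],
    [1,-0.5,-0.1,5.6,0.7],
    [1,-0.5,-0.1,5.6,0.7],
    [1,-0.5,-0.1,5.6,0.7],
    [1,-0.5,-0.1,5.6,0.7],
    [1,-0.5,-0.1,5.6,0.7],
  ],
)

```text
clock: 5.45
eef_pos: [450.2, -208.1, 27.9]
tool_rot: [3.139, 0.001, 1.571]
force: [-1.4, 0.8, 7.8]
width: 44.3
gripper_force: 60.0
```

```bash
python3 -c "
from h import *
to(449.5,-208,80)"
```

```text
t 5.45 now [ 450.2 -208.1   27.9] 90.0 w 44.3 gf 60.0 F [-1.4  0.8  7.8] -> cm [ 0.   -0.07 -5.21] spin -0.0
```

Request:
play_rows(
  targets=[
    [1,0,0,-2,0],
    [1,0,0,-4,0],
    [1,0,0,-6,0],
    [1,0,0,-6,0],
  ],
)

```text
clock: 5.85
eef_pos: [451.0, -208.4, 89.1]
tool_rot: [3.136, 0.003, 1.571]
force: [0.2, -0.5, -0.9]
width: 44.4
gripper_force: 61.1
```

```bash
python3 -c "
from h import *
to(449.5,-208,80)
p,d=ctrl.get_image('side');W=cloud('side',d);m=(np.hypot(W[...,0]-450,W[...,1]+203)<70)&(W[...,2]<120);v,u=np.where(m);print(u.min(),u.max(),v.min(),v.max())
cv2.imwrite('pics/t2.png',cv2.resize(p[140:270,310:450,::-1],(646,600)))"
```

```text
t 5.85 now [ 451.  -208.4   89.1] 90.0 w 44.4 gf 61.1 F [ 0.2 -0.5 -0.9] -> cm [ 0.04 -0.15  0.91] spin 0.0
345 412 176 320
```

View pics/t2.png

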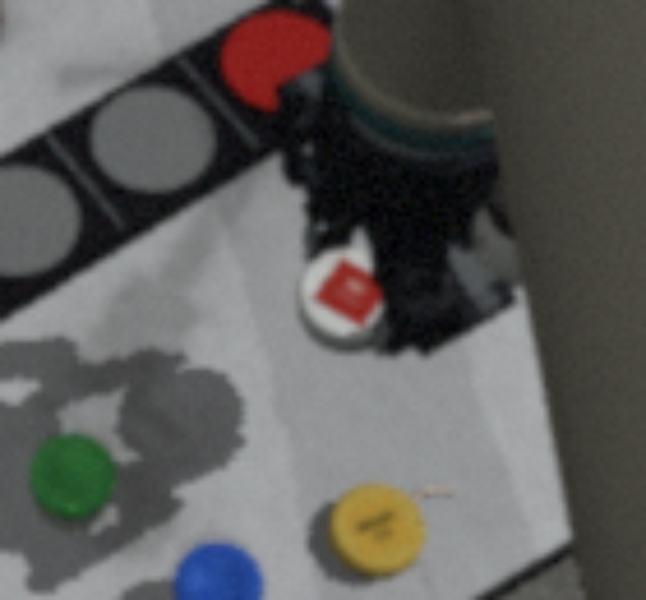

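The tin (about pixel (385,203) in the side view) is lifted and level in the jaws. Now measuring its offset to the TCP.

```bash
python3 -c "
from h import *
p,d=ctrl.get_image('side');W=cloud('side',d);P=p.astype(int)
near=(d>0)&(np.hypot(W[...,0]-450,W[...,1]+203)<45)&(W[...,2]>30)&(W[...,2]<110)
red=near&(P[...,0]>100)&(P[...,1]<80)
wh=near&((P.min(-1)>110)|red)
for m in(red,wh):
  q=W[m];print(len(q),q.mean(0).round(1),np.round(cv2.minEnclosingCircle(q[:,:2].astype(np.float32))[0],1),cv2.minEnclosingCircle(q[:,:2].astype(np.float32))[1])
q=W[wh];A=np.c_[q[:,:2],np.ones(len(q))];print(np.linalg.lstsq(A,q[:,2],rcond=None)[0])
W0=cloud('side',np.load('side0.npz')['d']);P0=np.load('side0.npz')['p'].astype(int)
r0=(np.hypot(W0[...,0]-450,W0[...,1]+200)<45)&(P0[...,0]>100)&(P0[...,1]<80);print('before',r0.sum(),W0[r0].mean(0))
to(588,-40,150);to(588,-40,43)"
```

```text
90 [ 449.9 -200.9   78.1] [ 450.6 -201.8] 14.51781940460205
257 [ 452.8 -195.6   77.2] [ 453.9 -200.3] 38.10480499267578
[ 2.85980068e-02 -6.70563933e-02  5.11194549e+01]
before 85 [ 450.99994107 -201.96314751   18.47093798]
t 5.95 now [ 449.9 -207.5   87. ] 90.0 w 44.4 gf 61.1 F [-0.2 -0.5 -0.7] -> cm [16.75 13.82 -6.3 ] spin 0.0
t 5.95 now [ 449.9 -207.5   87. ] 90.0 w 44.4 gf 61.1 F [-0.2 -0.5 -0.7] -> cm [16.75 13.82  4.4 ] spin 0.0
```

Request:
play_rows(
  targets=[
    [1,0,0,-4,0],
    [1,0,0,-8,0],
    [1,2,1.5,-12,0],
    [1,5,4,-15,0],
    [1,8,7,-18,0],
    [1,11,10,-18,0],
    [1,14,12.5,-18,0],
    [1,16.5,13.8,-18,0],
    [1,17.2,13.8,-18,0],
    [1,17.2,13.8,-18,0],
  ],
)

```text
clock: 6.95
eef_pos: [586.6, -34.3, 264.8]
tool_rot: [-3.139, -0.0, 1.573]
force: [-0.6, -0.8, -0.8]
width: 44.6
gripper_force: 61.4
```

```bash
python3 -c "
from h import *
to(587.5,-36,44);print(ctrl.read_state()['qpos'])
p,d=ctrl.get_image('side');cv2.imwrite('pics/t3.png',p[...,::-1])"
```

```text
t 6.95 now [586.6 -34.3 264.8] 90.1 w 44.6 gf 61.4 F [-0.6 -0.8 -0.8] -> cm [-0.18  0.09 22.08] spin 0.1
[-0.38082154  0.60279141  0.63685732  1.69734206 -0.41690243  0.98340285
  0.41014056]
```

View pics/t3.png

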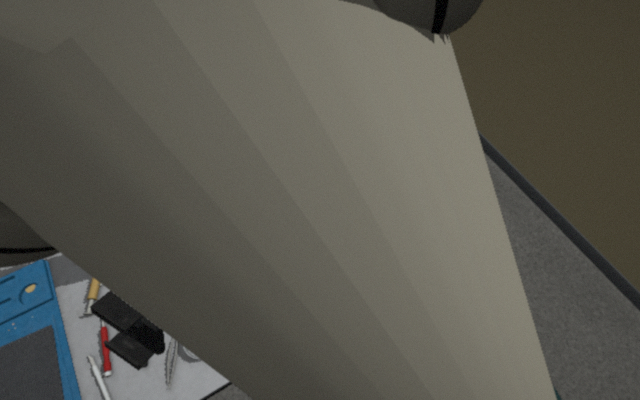

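Request:
play_rows(
  targets=[
    [1,-0.2,0.1,3,0],
    [1,-0.2,0.1,6,0],
    [1,-0.2,0.1,9,0],
    [1,-0.2,0.1,12,0],
    [1,-0.2,0.1,15,0],
    [1,-0.2,0.1,18,0],
    [1,-0.2,0.1,20,0],
    [1,-0.2,0.1,20,0],
  ],
)

```text
clock: 7.8
eef_pos: [585.3, -39.6, 63.6]
tool_rot: [-3.136, 0.001, 1.567]
force: [-0.8, 0.4, -1.0]
width: 44.5
gripper_force: 61.4
```

```bash
python3 -c "
from h import *
to(587.5,-36,43.5)"
```

```text
t 7.8 now [585.3 -39.6  63.6] 89.8 w 44.5 gf 61.4 F [-0.8  0.4 -1. ] -> cm [0.37 0.22 2.01] spin -0.2
```

Request:
play_rows(
  targets=[
    [1,0.4,0.2,0.5,0],
    [1,0.4,0.2,1,0],
    [1,0.4,0.2,1.5,0],
    [1,0.4,0.2,1.5,0],
    [1,0.4,0.2,1.5,0],
  ],
)

```text
clock: 8.3
eef_pos: [590.3, -33.7, 51.3]
tool_rot: [3.141, 0.0, 1.57]
force: [1.2, 0.8, -0.9]
width: 44.3
gripper_force: 61.4
```

```bash
python3 -c "
from h import *
to(587.5,-36,43.5)"
```

```text
t 8.3 now [590.3 -33.7  51.3] 90.0 w 44.3 gf 61.4 F [ 1.2  0.8 -0.9] -> cm [-0.23 -0.28  0.78] spin -0.0
```

```bash
cat >> h.py <<'E'
def avg(n=6):
    L=[]
    for i in range(n):
        ctrl.get_image('top'); L.append(np.array(ctrl.read_state()['eef_pos']))
    print('avg',np.mean(L,0).round(1),'sd',np.std(L,0).round(1)); return np.mean(L,0)
E
python3 -c "
from h import *
avg();to(587.5,-36,43.5)"
```

```text
avg [590.3 -33.7  51.3] sd [0.  0.  0.1]
t 8.6 now [590.3 -33.7  51.2] 90.0 w 44.3 gf 61.4 F [ 0.4 -0.3 -0.3] -> cm [-0.23 -0.28  0.77] spin -0.0
```

Request:
play_rows(
  targets=[
    [1,-0.2,-0.3,0.3,0],
    [1,-0.2,-0.3,0.6,0],
    [1,-0.2,-0.3,0.6,0],
    [1,-0.2,-0.3,0.6,0],
  ],
)

```text
clock: 9.0
eef_pos: [587.1, -35.7, 44.8]
tool_rot: [-3.141, -0.0, 1.57]
force: [-0.6, -0.5, -0.6]
width: 44.3
gripper_force: 61.4
```

```bash
python3 -c "
from h import *
to(587.5,-36,43.5)"
```

```text
t 9.0 now [587.1 -35.7  44.8] 90.0 w 44.3 gf 61.4 F [-0.6 -0.5 -0.6] -> cm [-0.03  0.04  0.13] spin -0.0
```

Request:
play_rows(
  targets=[
    [1,0,0,0.15,0],
    [1,0,0,0.2,0],
    [1,0,0,0.2,0],
    [0.2,0,0,0.2,0],
    [0.2,0,0,0.2,0],
    [0.2,0,0,0.2,0],
    [0.2,0,0,-1,0],
    [0.2,0,0,-4,0],
    [0.2,0,0,-8,0],
  ],
)

```text
clock: 9.9
eef_pos: [586.0, -35.6, 125.2]
tool_rot: [-3.138, -0.0, 1.57]
force: [1.4, 0.1, 0.4]
width: 68.2
gripper_force: 0.0
```

Request:
play_rows(
  targets=[
    [0.2,0,0,-5,0],
    [0.2,0,0,-10,0],
    [0.2,0,0,-13,0],
    [0.2,-2.4,-5,-13,0],
    [0.2,-2.4,-9,-13,0],
    [0.2,-2.4,-13.2,-10,0],
    [0.2,-2.4,-13.2,-5,0],
    [0.2,-2.4,-13.2,-2,0],
    [0.2,-2.4,-13.2,-2,0],
  ],
)

```text
clock: 10.8
eef_pos: [452.8, -59.2, 143.1]
tool_rot: [-3.136, -0.001, 1.57]
force: [-0.7, 0.4, 0.3]
width: 68.4
gripper_force: 0.0
```

```bash
python3 -c "
from h import *
to(455.5,-60.5,40);to(455.5,-60.5,28)
for n in('top','side'):
  p,d=ctrl.get_image(n);W=cloud(n,d);P=p.astype(int)
  q=W[(d>0)&(np.hypot(W[...,0]-587,W[...,1]+25)<40)&(W[...,2]>26)&(W[...,2]<50)]
  if len(q): c,r=cv2.minEnclosingCircle(q[:,:2].astype(np.float32));print(n,len(q),q.mean(0).round(1),np.round(c,1),r)
  cv2.imwrite('pics/t4%s.png'%n,p[...,::-1])
"
```

```text
t 10.8 now [452.8 -59.2 143.1] 89.9 w 68.4 gf 0.0 F [-0.7  0.4  0.3] -> cm [-0.13  0.27 10.31] spin -0.1
t 10.8 now [452.8 -59.2 143.1] 89.9 w 68.4 gf 0.0 F [-0.7  0.4  0.3] -> cm [-0.13  0.27 11.51] spin -0.1
```

Request:
play_rows(
  targets=[
    [0.2,-0.1,0.3,4,0],
    [0.2,-0.1,0.3,8,0],
    [0.2,-0.1,0.3,8,0],
    [0.2,-0.1,0.3,8,0],
    [0.2,-0.1,0.3,8,0],
  ],
)

```text
clock: 11.4
eef_pos: [459.8, -61.2, 67.2]
tool_rot: [3.138, 0.001, 1.57]
force: [0.4, -0.0, 0.7]
width: 68.4
gripper_force: 0.0
```

```bash
python3 -c "
from h import *
to(455.5,-60.5,28)"
```

```text
t 11.4 now [459.8 -61.2  67.2] 90.0 w 68.4 gf 0.0 F [ 0.4 -0.   0.7] -> cm [ 0.07 -0.43  3.92] spin -0.0
```

Request:
play_rows(
  targets=[
    [0.2,0.1,-0.3,2,0],
    [0.2,0.1,-0.3,3.9,0],
    [0.2,0.1,-0.3,3.9,0],
    [0.2,0.1,-0.3,3.9,0],
    [1,0.1,-0.3,3.9,0],
    [1,0.1,-0.3,3.9,0],
    [1,0.1,-0.3,3.9,0],
    [1,0.1,-0.3,3.9,0],
    [1,0.1,-0.3,3.9,0],
    [1,0.1,-0.3,3.9,0],
  ],
)

```text
clock: 12.4
eef_pos: [456.0, -59.7, 27.4]
tool_rot: [3.139, -0.0, 1.57]
force: [-0.6, 1.1, 10.5]
width: 37.3
gripper_force: 58.7
```

```bash
python3 -c "
from h import *
to(593,-110,130)"
```

```text
t 12.4 now [456.  -59.7  27.4] 90.0 w 37.3 gf 58.7 F [-0.6  1.1 10.5] -> cm [ -5.02  13.7  -10.26] spin -0.0
```

Request:
play_rows(
  targets=[
    [1,0,0,-2,0],
    [1,0,0,-6,0],
    [1,0,0,-10.3,0],
    [1,-2,4.5,-10.3,0],
    [1,-4,9,-10.3,0],
    [1,-5,13.5,-10.3,0],
    [1,-5,13.7,-7,0],
    [1,-5,13.7,-4,0],
    [1,-5,13.7,-4,0],
    [1,-5,13.7,-4,0],
  ],
)

```text
clock: 13.4
eef_pos: [591.7, -110.0, 66.4]
tool_rot: [-3.141, 0.0, 1.57]
force: [0.2, 0.3, 0.2]
width: 37.7
gripper_force: 60.2
```

```bash
python3 -c "
from h import *
to(593,-110,43)"
```

```text
t 13.4 now [ 591.7 -110.    66.4] 89.9 w 37.7 gf 60.2 F [0.2 0.3 0.2] -> cm [-0.    0.13  2.34] spin -0.1
```

Request:
play_rows(
  targets=[
    [1,0,0.1,1,0],
    [1,0,0.1,2.1,0],
    [1,0,0.1,2.1,0],
    [1,0,0.1,2.1,0],
  ],
)

```text
clock: 13.8
eef_pos: [593.0, -109.6, 45.0]
tool_rot: [-3.141, -0.0, 1.57]
force: [0.1, -0.3, -1.0]
width: 37.5
gripper_force: 60.2
```

```bash
python3 -c "
from h import *
to(593,-110,43)"
```

```text
t 13.8 now [ 593.  -109.6   45. ] 90.0 w 37.5 gf 60.2 F [ 0.1 -0.3 -1. ] -> cm [-0.04 -0.    0.2 ] spin -0.0
```

Request:
play_rows(
  targets=[
    [1,0,0,0.2,0],
    [1,0,0,0.2,0],
    [1,0,0,0.2,0],
    [0.2,0,0,0.2,0],
    [0.2,0,0,0.2,0],
    [0.2,0,0,0.2,0],
    [0.2,0,0,-1,0],
    [0.2,0,0,-4,0],
    [0.2,0,0,-9,0],
  ],
)

```text
clock: 14.7
eef_pos: [591.3, -109.1, 134.2]
tool_rot: [-3.136, -0.001, 1.57]
force: [1.6, 0.2, 0.8]
width: 68.4
gripper_force: 0.0
```

```bash
python3 -c "
from h import *
to(458.5,-322,130)"
```

```text
t 14.7 now [ 591.3 -109.1  134.2] 90.0 w 68.4 gf 0.0 F [1.6 0.2 0.8] -> cm [-21.3  -13.26   0.42] spin -0.0
```

Request:
play_rows(
  targets=[
    [0.2,-3,-2,0,5],
    [0.2,-7,-4.5,0,10],
    [0.2,-11,-7,0,15],
    [0.2,-15,-9.5,0,20],
    [0.2,-19,-12,0,25],
    [0.2,-21.3,-13.3,0,25],
    [0.2,-21.3,-13.3,0,25],
    [0.2,-21.3,-13.3,0,25],
  ],
)

```text
clock: 15.5
eef_pos: [460.0, -322.9, 135.6]
tool_rot: [3.141, -0.001, 1.133]
force: [-0.7, 0.4, 1.1]
width: 68.9
gripper_force: 0.0
```

```bash
python3 -c "
from h import *
to(458.5,-322,36,65);print(ctrl.read_state()['qpos'])
for n in('top','side'):
  p,d=ctrl.get_image(n);W=cloud(n,d)
  for k,(x,y) in dict(tin=(588,-26),pot=(593,-110)).items():
    q=W[(d>0)&(np.hypot(W[...,0]-x,W[...,1]-y)<40)&(W[...,2]>27)&(W[...,2]<60)]
    if len(q): c,r=cv2.minEnclosingCircle(q[:,:2].astype(np.float32));print(n,k,len(q),q.mean(0).round(1),np.round(c,1),r)
  cv2.imwrite('pics/t5%s.png'%n,p[...,::-1])
"
```

```text
t 15.5 now [ 460.  -322.9  135.6] 64.9 w 68.9 gf 0.0 F [-0.7  0.4  1.1] -> cm [ 0.02 -0.18  9.96] spin -0.1
[ 0.1418199   0.77692129  0.68831514  1.88784772 -0.72060702  0.74250672
  0.80805719]
side tin 331 [584.1 -27.5  32.8] [586.  -27.9] 24.281301498413086
side pot 248 [ 589.2 -107.7   42.2] [ 592.  -109.4] 20.199739456176758
```

View pics/t5top.png

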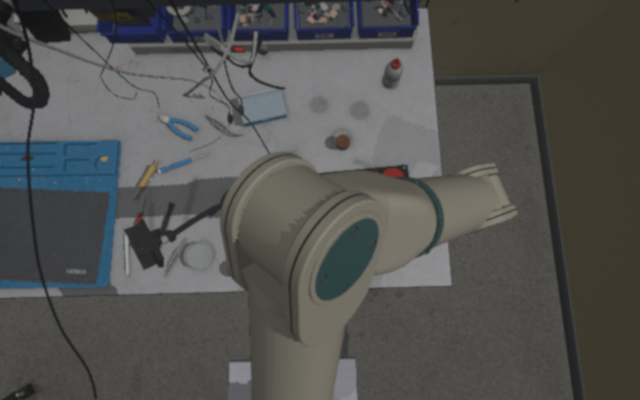

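The elbow fills (230–500,150–400) of the top view, but the side view shows tin and pot well centred on their pads. On to the jar.

Request:
play_rows(
  targets=[
    [0.2,0,-0.2,4,0],
    [0.2,0,-0.2,7,0],
    [0.2,0,-0.2,10,0],
    [0.2,0,-0.2,10,0],
    [0.2,0,-0.2,10,0],
    [1,0,-0.2,10,0],
    [1,0,-0.2,10,0],
    [1,0,-0.2,10,0],
    [1,0,-0.2,10,0],
    [1,0,-0.2,10,0],
  ],
)

```text
clock: 16.6
eef_pos: [459.5, -322.3, 37.0]
tool_rot: [3.138, -0.0, 1.134]
force: [0.1, 0.5, 6.5]
width: 46.7
gripper_force: 61.4
```

```bash
python3 -c "
from h import *
to(599,-194,140,90)"
```

```text
t 16.6 now [ 459.5 -322.3   37. ] 65.0 w 46.7 gf 61.4 F [0.1 0.5 6.5] -> cm [ 17.53   7.22 -10.3 ] spin -25.0
```

Request:
play_rows(
  targets=[
    [1,0,0,-3,0],
    [1,0,0,-7,0],
    [1,0,0,-10.3,0],
    [1,4.5,1.8,-10.3,-8],
    [1,9,3.6,-10.3,-16],
    [1,13.5,5.5,-10.3,-25],
    [1,17.5,7.2,-10.3,-25],
    [1,17.5,7.2,-6,-25],
    [1,17.5,7.2,-3.5,-25],
    [1,17.5,7.2,-3.5,-25],
  ],
)

```text
clock: 17.6
eef_pos: [595.4, -191.8, 67.5]
tool_rot: [-3.136, -0.002, 1.571]
force: [-0.5, 0.1, -2.1]
width: 46.3
gripper_force: 62.0
```

```bash
python3 -c "
from h import *
to(599,-194,52.5,90)"
```

```text
t 17.6 now [ 595.4 -191.8   67.5] 90.0 w 46.3 gf 62.0 F [-0.5  0.1 -2.1] -> cm [-0.22  0.36  1.5 ] spin 0.0
```

Request:
play_rows(
  targets=[
    [1,-0.2,0.3,0.7,0],
    [1,-0.2,0.3,1.3,0],
    [1,-0.2,0.3,1.3,0],
    [1,-0.2,0.3,1.3,0],
  ],
)

```text
clock: 18.0
eef_pos: [600.8, -196.1, 57.8]
tool_rot: [3.141, 0.0, 1.57]
force: [-0.2, 0.4, -1.2]
width: 46.4
gripper_force: 62.0
```

```bash
python3 -c "
from h import *
to(599,-194,52.5,90)"
```

```text
t 18.0 now [ 600.8 -196.1   57.8] 90.0 w 46.4 gf 62.0 F [-0.2  0.4 -1.2] -> cm [ 0.21 -0.18  0.53] spin -0.0
```

Request:
play_rows(
  targets=[
    [1,0.1,-0.1,0.2,0],
    [1,0.1,-0.1,0.4,0],
    [1,0.1,-0.1,0.4,0],
    [1,0.1,-0.1,0.4,0],
  ],
)

```text
clock: 18.4
eef_pos: [599.5, -194.7, 52.9]
tool_rot: [-3.141, -0.0, 1.57]
force: [-0.1, -0.6, -0.9]
width: 46.4
gripper_force: 62.0
```

```bash
python3 -c "
from h import *
to(599,-194,52.5,90)"
```

```text
t 18.4 now [ 599.5 -194.7   52.9] 90.0 w 46.4 gf 62.0 F [-0.1 -0.6 -0.9] -> cm [ 0.07 -0.05  0.04] spin -0.0
```

Lower a hair, release, rise, and head towards the bottle.

Request:
play_rows(
  targets=[
    [1,0,0,0.1,0],
    [1,0,0,0.1,0],
    [0.2,0,0,0.1,0],
    [0.2,0,0,0.1,0],
    [0.2,0,0,0.1,0],
    [0.2,0,0,-1,0],
    [0.2,0,0,-5,0],
    [0.2,0,0,-10,0],
    [0.2,0,0,-14,0],
    [0.2,0,0,-14,0],
  ],
)

```text
clock: 19.4
eef_pos: [602.6, -197.1, 200.0]
tool_rot: [3.131, 0.004, 1.57]
force: [0.3, 0.4, -0.0]
width: 68.3
gripper_force: 0.0
```

```bash
python3 -c "
from h import *
to(435,45.5,192,90)"
```

```text
t 19.4 now [ 602.6 -197.1  200. ] 90.0 w 68.3 gf 0.0 F [ 0.3  0.4 -0. ] -> cm [ 24.24 -16.78   0.8 ] spin -0.0
```

Request:
play_rows(
  targets=[
    [0.2,0,-4.5,0,0],
    [0.2,0,-9,0,0],
    [0.2,0,-13.5,0,0],
    [0.2,3,-16.8,0,0],
    [0.2,7.5,-16.8,0,0],
    [0.2,12,-16.8,0,0],
    [0.2,16.5,-16.8,0,0],
    [0.2,21,-16.8,0,0],
    [0.2,24.2,-16.8,0,0],
    [0.2,24.2,-16.8,0,0],
  ],
)

```text
clock: 20.4
eef_pos: [431.0, 52.4, 192.6]
tool_rot: [-3.14, -0.002, 1.579]
force: [-0.3, -1.3, -0.1]
width: 68.0
gripper_force: 0.0
```

```bash
python3 -c "
from h import *
to(435,45.5,84,90)
p,d=ctrl.get_image('side');W=cloud('side',d)
q=W[(d>0)&(np.hypot(W[...,0]-435,W[...,1]-45)<30)&(W[...,2]>40)&(W[...,2]<130)];print(len(q),q.mean(0) if len(q) else '')
for k,(x,y,a) in dict(tin=(588,-26,27),pot=(593,-110,35),jar=(599,-194,58)).items():
    q=W[(d>0)&(np.hypot(W[...,0]-x,W[...,1]-y)<40)&(W[...,2]>a)&(W[...,2]<a+16)]
    if len(q): c,r=cv2.minEnclosingCircle(q[:,:2].astype(np.float32));print(k,len(q),q.mean(0).round(1),np.round(c,1),r)
"
```

```text
t 20.4 now [431.   52.4 192.6] 90.5 w 68.0 gf 0.0 F [-0.3 -1.3 -0.1] -> cm [-0.69  0.39 10.86] spin 0.5
0 
tin 26 [577.  -46.1  32.4] [577.4 -45. ] 12.934407234191895
pot 231 [ 589.9 -108.2   43.2] [ 591.5 -109.5] 20.502735137939453
jar 299 [ 596.5 -192.7   64.3] [ 598.2 -193.6] 24.06766128540039
```

Request:
play_rows(
  targets=[
    [0.1,-0.3,0.2,0,0.5],
    [0.1,-0.6,0.3,2,0.5],
    [0.1,-0.6,0.3,4,0.5],
    [0.1,-0.6,0.3,5,0.5],
    [0.1,-0.6,0.3,5,0.5],
    [0.1,-0.6,0.3,5,0.5],
  ],
)

```text
clock: 21.05
eef_pos: [434.9, 40.4, 143.3]
tool_rot: [3.141, 0.0, 1.56]
force: [-0.3, 0.6, 0.5]
width: 77.0
gripper_force: 0.0
```

```bash
python3 -c "
from h import *
to(435,45.5,83,90)"
```

```text
t 21.05 now [434.9  40.4 143.3] 89.4 w 77.0 gf 0.0 F [-0.3  0.6  0.5] -> cm [0.51 0.01 6.03] spin -0.6
```

Request:
play_rows(
  targets=[
    [0.1,0.4,0,2,-0.6],
    [0.1,0.4,0,4,-0.6],
    [0.1,0.4,0,6,-0.6],
    [0.1,0.4,0,6,-0.6],
    [0.1,0.4,0,6,-0.6],
  ],
)

```text
clock: 21.55
eef_pos: [435.1, 45.0, 83.7]
tool_rot: [3.141, -0.0, 1.571]
force: [-0.5, -0.3, -0.1]
width: 76.6
gripper_force: 0.0
```

```bash
python3 -c "
from h import *
to(435,45.5,83,90)"
```

```text
t 21.55 now [435.1  45.   83.7] 90.0 w 76.6 gf 0.0 F [-0.5 -0.3 -0.1] -> cm [ 0.05 -0.01  0.07] spin 0.0
```

Request:
play_rows(
  targets=[
    [1,0,0,0,0],
    [1,0,0,0,0],
    [1,0,0,0,0],
    [1,0,0,0,0],
    [1,0,0,0,0],
    [1,0,0,0,0],
    [1,0,0,-2,0],
    [1,0,0,-5,0],
    [1,0,0,-5,0],
  ],
)

```text
clock: 22.45
eef_pos: [436.3, 45.4, 135.6]
tool_rot: [3.136, -0.0, 1.572]
force: [0.5, 0.8, -2.0]
width: 45.1
gripper_force: 62.6
```

```bash
python3 -c "
from h import *
to(455,-100,220);to(606,-279,220)"
```

```text
t 22.45 now [436.3  45.4 135.6] 90.1 w 45.1 gf 62.6 F [ 0.5  0.8 -2. ] -> cm [-14.54   1.84  -8.44] spin 0.1
t 22.45 now [436.3  45.4 135.6] 90.1 w 45.1 gf 62.6 F [ 0.5  0.8 -2. ] -> cm [-32.47  16.91  -8.44] spin 0.1
```

Request:
play_rows(
  targets=[
    [1,0,0,-3,0],
    [1,-3,0,-5,0],
    [1,-7,0.5,-6,0],
    [1,-11,1,-6,0],
    [1,-15,1.8,-6,0],
    [1,-19,3,-6,0],
    [1,-23,4,-6,0],
    [1,-27,6,-6,0],
    [1,-31,8,-6,0],
    [1,-32.5,10,-6,0],
  ],
)

```text
clock: 23.45
eef_pos: [534.5, -284.7, 193.1]
tool_rot: [3.141, 0.003, 1.567]
force: [-0.5, -0.4, -1.5]
width: 45.7
gripper_force: 62.6
```

```bash
python3 -c "
from h import *
to(606,-279,140)"
```

```text
t 23.45 now [ 534.5 -284.7  193.1] 89.8 w 45.7 gf 62.6 F [-0.5 -0.4 -1.5] -> cm [0.6  7.15 5.31] spin -0.2
```

Request:
play_rows(
  targets=[
    [1,0.2,3,0,0],
    [1,0.4,6,1,0],
    [1,0.4,7,3,0],
    [1,0.4,7,6,0],
    [1,0.4,7,7.5,0],
    [1,0.4,7,7.5,0],
    [1,0.4,7,7.5,0],
  ],
)

```text
clock: 24.15
eef_pos: [604.9, -275.8, 118.4]
tool_rot: [3.142, 0.0, 1.571]
force: [-0.4, -0.9, -0.1]
width: 45.5
gripper_force: 62.5
```

```bash
python3 -c "
from h import *
to(606,-279,99.5)
p,d=ctrl.get_image('top');cv2.imwrite('pics/t6.png',p[...,::-1])"
```

```text
t 24.15 now [ 604.9 -275.8  118.4] 90.0 w 45.5 gf 62.5 F [-0.4 -0.9 -0.1] -> cm [-0.32  0.11  1.89] spin 0.0
```

Request:
play_rows(
  targets=[
    [1,-0.2,0.1,0.8,0],
    [1,-0.2,0.1,1.5,0],
    [1,-0.2,0.1,1.5,0],
    [1,-0.2,0.1,1.5,0],
  ],
)

```text
clock: 24.6
eef_pos: [605.9, -277.3, 102.8]
tool_rot: [-3.141, -0.0, 1.572]
force: [0.0, -0.6, -1.1]
width: 44.8
gripper_force: 62.6
```

```bash
python3 -c "
from h import *
to(606,-279,99.5)"
```

```text
t 24.6 now [ 605.9 -277.3  102.8] 90.1 w 44.8 gf 62.6 F [ 0.  -0.6 -1.1] -> cm [-0.17  0.01  0.33] spin 0.1
```

Request:
play_rows(
  targets=[
    [1,-0.1,0,0.2,0],
    [1,-0.1,0,0.35,0],
    [1,-0.1,0,0.35,0],
    [1,-0.1,0,0.35,0],
  ],
)

```text
clock: 25.0
eef_pos: [606.2, -278.5, 99.6]
tool_rot: [3.141, 0.0, 1.572]
force: [0.3, -1.2, -1.1]
width: 45.5
gripper_force: 62.6
```

```bash
python3 -c "
from h import *
to(606,-279,99)"
```

```text
t 25.0 now [ 606.2 -278.5   99.6] 90.1 w 45.5 gf 62.6 F [ 0.3 -1.2 -1.1] -> cm [-0.05 -0.02  0.06] spin 0.1
```

Request:
play_rows(
  targets=[
    [1,0,0,0.1,0],
    [1,0,0,0.1,0],
    [0.2,0,0,0.1,0],
    [0.2,0,0,0.1,0],
    [0.2,0,0,0.1,0],
    [0.1,0,0,-1,0],
    [0.1,0,0,-4,0],
    [0.1,0,0,-8,0],
    [0.1,0,0,-12,0],
    [0.1,0,0,-15,0],
  ],
)

```text
clock: 26.0
eef_pos: [606.4, -279.1, 253.0]
tool_rot: [3.139, 0.002, 1.572]
force: [-0.5, 0.2, -0.3]
width: 76.4
gripper_force: 0.0
```

Request:
play_rows(
  targets=[
    [0.1,0,-3,-4,0],
    [0.1,0,-7,-8,0],
    [0.1,0,-11,-12,0],
    [0.1,0,-15,-15,0],
    [0.1,0,-18,-15,0],
    [0.1,0,-20,-15,0],
    [0.1,0,-20,-15,0],
  ],
)

```text
clock: 26.7
eef_pos: [402.8, -279.4, 401.1]
tool_rot: [3.139, -0.001, 1.568]
force: [0.7, -0.3, 0.3]
width: 76.6
gripper_force: 0.0
```

```bash
cat > chk.py <<'E'
from h import *
s=ctrl.read_state();print(s['clock'],s['eef_pos'],s['force'])
for n in('top','side'):
  p,d=ctrl.get_image(n);W=cloud(n,d);cv2.imwrite('pics/c_%s_%d.png'%(n,s['clock']),p[...,::-1])
  for k,(x,y,a,b) in dict(bottle=(606,-279,110,124),jar=(599,-194,58,74),tin=(588,-26,27,43),pot=(593,-110,36,52)).items():
    q=W[(d>0)&(np.hypot(W[...,0]-x,W[...,1]-y)<40)&(W[...,2]>a)&(W[...,2]<b)]
    if len(q): c,r=cv2.minEnclosingCircle(q[:,:2].astype(np.float32));print(n,k,len(q),q.mean(0).round(1),np.round(c,1),round(r,1))
E
python3 chk.py; ls pics/c_*
```

```text
26.7 [ 402.84670919 -279.44880878  401.10762951] [ 0.66533667 -0.30298429  0.2888693 ]
top bottle 85 [ 604.5 -276.9  117.6] [ 605.9 -278.6] 14.0
top jar 257 [ 595.4 -194.8   65.4] [ 596.6 -195.1] 23.7
top tin 245 [583.5 -29.3  33.7] [584.  -29.6] 23.8
top pot 176 [ 589.2 -110.3   44.4] [ 589.9 -110.4] 19.7
side bottle 97 [ 605.1 -274.8  116.9] [ 606.8 -277.2] 13.9
side jar 295 [ 596.5 -192.8   64.4] [ 598.7 -193.3] 24.4
side tin 327 [584.3 -27.7  32.7] [585.7 -28.8] 24.0
side pot 230 [ 590.  -108.1   43.2] [ 591.8 -109.9] 20.7
pics/c_side_26.png
pics/c_top_26.png
```

```bash
python3 -c "
import cv2
a=cv2.imread('pics/c_side_26.png');cv2.imwrite('pics/v.png',cv2.resize(a[90:330,210:480],(675,600)))"
```

```text
(no output)
```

View pics/v.png

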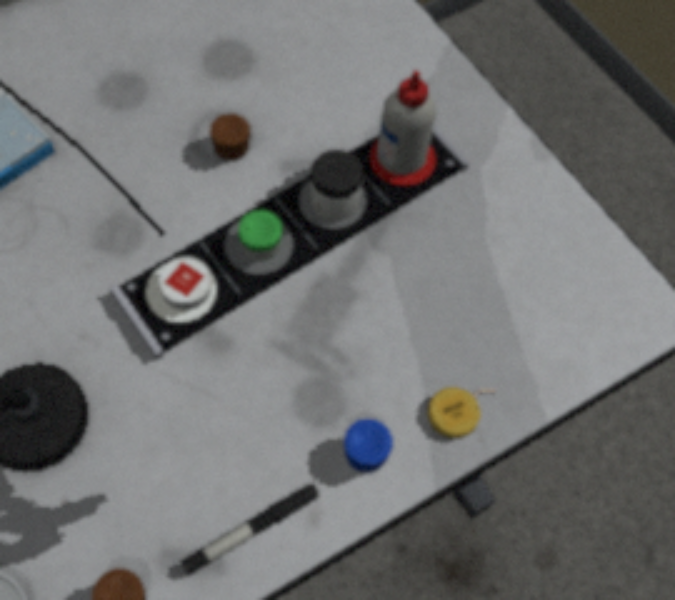

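All four stand upright on their pads: tin on white (283,206), pot (314,183), jar (344,160), bottle on red (372,142). The pen and wick spool have not moved.

```bash
python3 -c "
from cell import ctrl
print(ctrl.finish_job())"
```

```text
the job is handed in; nothing more can be done
None
```

I handed in the job with bottle, jar, pot and tin standing on the red, right grey, left grey and white pads, each within about 6 mm of its pad's centre in the last images; the pen and wick spool look undisturbed there, and the judging result was not shown.

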